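# Heat the saucepan on the twin hob

### The job

Set the hob heating under the saucepan, pressing the controls with the closed fingers: first switch on the wide mains rocker at the left end, then switch on the zone rocker for the side the saucepan stands on (of the two narrower rockers, the left one is for the left zone and the right one for the right zone), then press the large round start button fully in and let it go. A rocker is switched on by pushing its far half, the one away from the robot, fully down. Leave the other zone's rocker and the small round stop button alone, and leave the saucepan, bowl and pepper mill where they are.

Things in the scene. Friction and masses are not known exactly. Their poses are not given: they have to be found in the camera images.
- hob: Fixed twin hob, steel with a flat black top: 360 mm deep (x), 600 wide (y), 60 high. Origin: centre of its underside; x points away from the robot (turned up to 0.2 rad), y left. Controls in one row at x -125 mm, left to right at y: mains rocker 225, left zone rocker 85, right zone rocker -15, large start button -135, small stop button -225. Zone centres: x 45, y 145 (left), -145 (right).
- mains (a joint): The mains rocker, the widest and longest, at the left end. In rad: 0 off, 0.3 fully on (end stop); starts between 0 and 0.03. Pushing the half away from the robot down increases it. No spring: held by friction of 0.05 N m (2 to 3 N at the press point, up to 5 N nearer the pivot), it stays where it is left.
- mains_press (a point): Press point of the mains rocker: aluminium, 64 mm long (hob x), 36 mm wide, shallow V top, pivot along hob y at its middle. Off: near half level, 9.5 mm above the hob's black top, far half sloping up away from the robot. On: far half level, 9.5 mm above it. Point: on the far half's top, mid-width, 22 mm from the pivot, 10 mm from its end; drops 7 mm when switched on.
- left_zone (a joint): The left zone's rocker. In rad: 0 off, 0.3 fully on (end stop); starts between 0 and 0.03. Pushing the half away from the robot down increases it. No spring: held by friction of 0.05 N m (2 to 3 N at the press point, up to 5 N nearer the pivot), it stays where it is left.
- left_zone_press (a point): Press point of the left zone's rocker: aluminium, 56 mm long (hob x), 26 mm wide, shallow V top, pivot along hob y at its middle. Off: near half level, 9.5 mm above the hob's black top, far half sloping up away from the robot. On: far half level, 9.5 mm above it. Point: on the far half's top, mid-width, 18 mm from the pivot, 10 mm from its end; drops 5 mm when switched on.
- right_zone (a joint): The right zone's rocker. In rad: 0 off, 0.3 fully on (end stop); starts between 0 and 0.03. Pushing the half away from the robot down increases it. No spring: held by friction of 0.05 N m (2 to 3 N at the press point, up to 5 N nearer the pivot), it stays where it is left.
- right_zone_press (a point): Press point of the right zone's rocker: aluminium, 56 mm long (hob x), 26 mm wide, shallow V top, pivot along hob y at its middle. Off: near half level, 9.5 mm above the hob's black top, far half sloping up away from the robot. On: far half level, 9.5 mm above it. Point: on the far half's top, mid-width, 18 mm from the pivot, 10 mm from its end; drops 5 mm when switched on.
- start (a joint): The start button. Joint value in m: 0 out, 0.006 fully in. It springs back when let go: 1.5 N starts it moving, 5 N holds it fully in.
- start_top (a point): Large start button: round flat-topped aluminium push button, 36 mm across, in a round grey collar 52 mm across and 12 mm high. This point is the centre of its top face, 22 mm above the hob's black top when out, 16 mm when fully in. Pressed straight down. 
- stop (a joint): The stop button, not to be pressed. Joint value in m: 0 out, 0.006 fully in. It springs back when let go: 1.5 N starts it moving, 5 N holds it fully in.
- stop_top (a point): Small stop button at the right end: round flat-topped aluminium push button, 20 mm across, in a round grey collar 36 mm across and 12 mm high. This point is the centre of its top face, 22 mm above the hob's black top when out, 16 mm when fully in. Pressed straight down. 
- saucepan: Loose steel saucepan standing on the left or the right zone (it is on the left if its hob-frame y is positive): 170 mm across, 75 mm high, open, 0.6 to 1.3 kg. Origin at the centre of its underside; its handle points along its own +x, roughly away from the robot, to 230 mm from the origin.
- bowl: Loose white ceramic bowl, 150 mm across and 65 mm high, parked on the other zone. Origin at the centre of its underside.
- mill: Loose wooden pepper mill, waisted, 44 mm across at the foot and 115 mm high, standing on the hob between the two zones. Origin at the centre of its underside.
There are look-alikes about, which are no part of the job. What is meant by the mill is not green or turquoise, and is the smaller of those in its own colour.

How it is judged (in metres and radians):
On the way, in this order (a step that is already met when the one before it is completed fails the run):
1. the mains rocker is switched on (value of joint mains above 0.24 rad), for 0.1 s.
2. the zone rocker on the saucepan's side is switched on (((y of saucepan in the frame of hob above 0 m and value of joint left_zone above 0.24 rad) or (y of saucepan in the frame of hob below 0 m and value of joint right_zone above 0.24 rad))), for 0.1 s.
3. the start button is pressed fully in (value of joint start above 0.0045 m), for 0.05 s.
At the end, for the whole second after the job is handed in: The mains rocker and the zone rocker on the saucepan's side are on (over 0.24 of 0.3 rad), the other zone rocker is off (under 0.08 rad), both buttons are out (under 1.5 mm in), and the saucepan, bowl and pepper mill are at rest within 15 mm of where they began, none tipped (value of joint mains above 0.24 rad and ((y of saucepan in the frame of hob above 0 m and value of joint left_zone above 0.24 rad) or (y of saucepan in the frame of hob below 0 m and value of joint right_zone above 0.24 rad)) and ((y of saucepan in the frame of hob above 0 m and value of joint right_zone below 0.08 rad) or (y of saucepan in the frame of hob below 0 m and value of joint left_zone below 0.08 rad)) and value of joint each of start, stop below 0.0015 m and not (distance of any of saucepan, bowl, mill from where it was at the start of the episode above 0.015 m or angle between any of saucepan, bowl, mill's own z axis and vertical above 0.25 rad) and linear speed of each of saucepan, bowl, mill below 0.02 m/s); the robot touches nothing.
It fails at once if a zone rocker is switched while the mains is off (value of joint mains below 0.24 rad and value of joint any of left_zone, right_zone above 0.12 rad).
It fails at once if the start button is pressed before the mains and the saucepan's zone are on (value of joint start above 0.003 m and not (value of joint mains above 0.24 rad and ((y of saucepan in the frame of hob above 0 m and value of joint left_zone above 0.24 rad) or (y of saucepan in the frame of hob below 0 m and value of joint right_zone above 0.24 rad)))).
It fails at once if the other zone's rocker is switched ((y of saucepan in the frame of hob above 0 m and value of joint right_zone above 0.12 rad) or (y of saucepan in the frame of hob below 0 m and value of joint left_zone above 0.12 rad)).
It fails at once if the stop button is pressed (value of joint stop above 0.003 m).
It fails at once if the saucepan, bowl or pepper mill is moved more than 15 mm, lifted or tipped (distance of any of saucepan, bowl, mill from where it was at the start of the episode above 0.015 m or angle between any of saucepan, bowl, mill's own z axis and vertical above 0.25 rad).
It also fails if it takes over 35 s, if anything falls off the work surface, if the arm or the gripper's body presses on something with over 40 N, if the wrist force passes 120 N, or if a joint passes its speed limit or range.

### The arm

A 7-joint arm with a two-finger parallel gripper is mounted at the origin on the work surface. World frame = base frame: x ahead of the robot, y to its left, z up, the work surface at z = 0. Lengths are in mm, angles in rad, forces in N, time in s.
With the tool pointing down it reaches from about 425 to 1025 mm from the base axis. Payload 3.6 kg.
Tool frame: the origin (TCP) lies on the centre line of the jaws, within the pads' length; the fingertips stand 22 mm ahead of it and the grasp point (between the pads) lies 3 mm ahead of it; z points along the fingers, y is the line along which they close (so a half turn about z gives the same grasp; the last joint's range is limited). The gripper opens to 85 mm and grips with 20 to 120 N. Pads are 22 mm wide; open, the fingers measure 114 mm over their backs; the gripper's body (76 mm by 85 mm) begins 54 mm behind the grasp point. The pads swing forward as they close: fully open they stand 13 mm farther back than shut.
Start: joints at [-1.442, 0.591, 0.048, 1.609, -0.033, 0.943, -0.034], TCP at [159.484, 707.244, 253.302] pointing down, gripper open.
Joint ranges: [-2.69, 2.69], [-0.47, 2.24], [-1.27, 1.36], [0.19, 2.51], [-1.53, 4.68], [0.08, 2.07], [-3.09, 3.09]. Speed limits (rad/s): [2.57, 2.57, 3.14, 3.14, 3.14, 3.14, 3.14].

### API

Orientations are given as a rotation vector (axis times angle).
In Python, from plant import r gives the robot as it stands.
- The arm moves only by the tool move_arm, never from a script. Its argument "commands" is a list of rows, each a list of 7 numbers: the shift along the world's x, y, z normalised to -1 to 1, where 1 is 40 mm, then the turn, a rotation vector about the world's x, y, z normalised to -1 to 1, where 1 is 0.12 rad, then the closure, from -1 (fully open) to 1 (shut). In form: [[dx, dy, dz, ax, ay, az, hand], ...]. A call has exactly 8 rows; each row shifts and turns the commanded pose from where the row before left it; what a row does not reach is not made up. A row lasts 1/12 s, in which the tool goes at most 41.7 mm and 7.16 degrees, less where a joint would pass 70% of its speed; a pose out of reach is approached as far as the arm can. A call with a number of a shift or a turn outside -1 to 1 is refused whole. A call with a gripper value outside its range is refused whole. The fingers move at their own pace and stop on an object; "grip_force" is the grip in N (left out, the last holds). Time passes only in rows, so rows that do not move let the fingers close, or fill a call up. It gives the time, the measured TCP pose, the force, the opening and the grip force at its end, in the units of the state.
- r.sense(): the state, without advancing time (a new reading comes with each control period).
- r.read_camera(name): name is "scene" or "top" or "wrist"; returns (picture, depth): 384x512x3 uint8, red, green, blue; 384x512 float32, mm along the optical axis (not along the pixel's ray), 0 where there is no reading.
- r.calibration(name): a dict with "mtx" (3x3 intrinsics, pixels), "view" (4x4, takes a point from world to camera coordinates); the wrist camera has in their place "T_tool_cam" (4x4, takes a point from camera to tool coordinates, whose origin is the TCP and whose axes are the flange's). Camera axes: x right, y up, looking along -z (the intrinsics and any distortion apply to the point x, -y, -z); pixel columns grow to the right and rows downward; lengths in mm; the calibration is good to about 2 mm. The wrist camera is an equidistant fisheye: a pixel r from the principal point sees the ray r / f radians off the axis. A picture is of the moment at which its call begins: read the wrist's pose just before it. calibration takes no time and is no camera call.
- r.close_job(): hands the job in; it is judged then, once.
The state is a dict: "clock": time; "joint_positions": joint angles; "qvel": joint speeds; "tau": joint torques, N m; "eef_pos": TCP position; "eef_rot": TCP orientation; "contact_force": force on the tool from outside, world axes, zero at the start; "moment": the same for the moment, N m; "width": opening from 0.0 (shut) to 1.0 (fully open); "finger_force": force on a finger pad.
Only numpy, scipy, OpenCV 4.12 (cv2) and the standard library are available. Lean on these libraries where they do the work, as an engineer would, in place of code of your own. Each camera call takes 0.05 s, during which the arm holds its last target. There are 200 camera calls.

## Working session

There is one attempt and no reset: what is moved stays moved. The work goes in short steps, Python scripts to look and compute and a tool call to move; the robot and the scene stay as the last step left them, time stands still between calls to the robot, and variables do not carry over. Pictures are saved under pics/ and viewed, at most 10 in all, crops included, and the job is handed in when it is done.

Besides the shell and the picture viewer there is one more tool, called after ">>>" by a JSON object that holds its "method" and its "body", one argument or row to a line. move_arm: Moves the arm, as the interface text tells. Scaled input: -1 to 1 covers 40 mm each way for a shift and 0.12 rad each way for a turn. Its arguments: {"type":"object","properties":{"commands":{"type":"array","items":{"type":"array","items":{"type":"number"}}},"grip_force":{"type":"number"}},"required":["commands"]}

```bash
mkdir -p pics; cat > h.py <<'E'
from plant import r
import numpy as np, cv2
def snap(name,f):
    im,d=r.read_camera(name); cv2.imwrite(f'pics/{f}.png',im[:,:,::-1]); np.save(f'pics/{f}.npy',d); return im,d
def world(cam,f,u,v):
    c=r.calibration(cam); K=np.array(c['mtx']);V=np.array(c['view']);d=np.load(f'pics/{f}.npy')
    z=np.median(d[v-1:v+2,u-1:u+2]); 
    p=np.array([(u-K[0,2])/K[0,0]*z,-(v-K[1,2])/K[1,1]*z,-z,1]); return (np.linalg.inv(V)@p)[:3]
E
python3 - <<'E'
from h import *
s=r.sense();print(s)
snap('top','t0');snap('scene','s0')
for n in('top','scene'):print({k:v for k,v in r.calibration(n).items()})
E
```

```text
{'clock': 0.0, 'joint_positions': array([-1.44249153,  0.5921485 ,  0.04830784,  1.60984741, -0.03328293,
        0.94269577, -0.03367911]), 'qvel': array([-0.00086521, -0.0003307 ,  0.00205277,  0.0008987 ,  0.00070055,
        0.00039115, -0.00110187]), 'tau': array([ 3.68776973e-04, -5.48690915e+01,  1.54661380e+00, -1.98120028e+01,
        9.32400464e-03,  9.03798704e-03, -1.08194062e-06]), 'eef_pos': array([159.31965446, 706.46832826, 252.11052824]), 'eef_rot': array([-0.34752189, -3.12220387,  0.00360018]), 'contact_force': array([ 0.393479  , -0.66385597, -0.47571047]), 'moment': array([ 0.01258565, -0.01786279, -0.00504106]), 'finger_force': 0.0, 'width': 1.0007702164710999}
{'mtx': array([[364.11921871,   0.        , 255.69150768],
       [  0.        , 364.11921871, 194.98265808],
       [  0.        ,   0.        ,   1.        ]]), 'view': array([[-2.68786686e-02, -9.99143662e-01, -3.14560070e-02,
         9.08014769e+01],
       [ 9.84406794e-01, -3.19283062e-02,  1.72985110e-01,
        -5.81138319e+02],
       [-1.73841313e-01, -2.63158976e-02,  9.84421999e-01,
        -8.50892134e+02],
       [ 0.00000000e+00,  0.00000000e+00,  0.00000000e+00,
         1.00000000e+00]])}
{'mtx': array([[439.60815497,   0.        , 257.09254652],
       [  0.        , 439.60815497, 184.8388812 ],
       [  0.        ,   0.        ,   1.        ]]), 'view': array([[ 5.39170917e-01,  8.42025914e-01, -1.69435199e-02,
        -3.49210022e+02],
       [-6.12403613e-01,  4.05789855e-01,  6.78451478e-01,
         2.78036043e+02],
       [ 5.78149234e-01, -3.55425033e-01,  7.34449800e-01,
        -1.28625737e+03],
       [ 0.00000000e+00,  0.00000000e+00,  0.00000000e+00,
         1.00000000e+00]])}
```

View pics/t0.png

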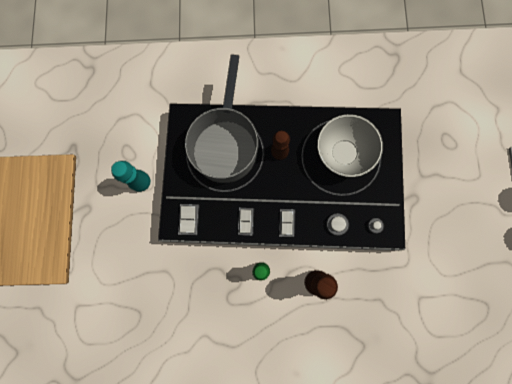

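View pics/s0.png

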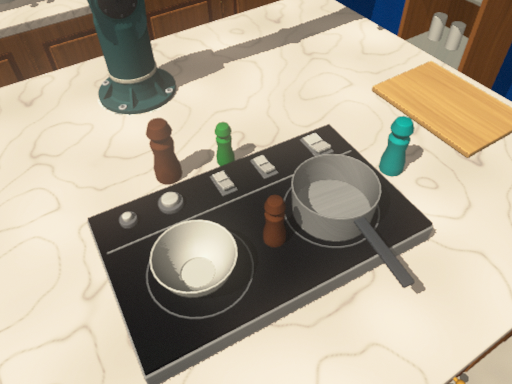

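The saucepan is on the left zone, with the bowl on the right. In the top view the controls, left to right, are at about (188,220), (246,221), (287,222), (339,224) and (376,225). Look-alike mills stand just in front of the hob at (262,271) and (320,285).

```bash
cat > m.py <<'E'
from h import *
from scipy.spatial.transform import Rotation as R
pts={'mains':(188,220),'L':(246,221),'Rz':(287,222),'start':(339,224),'stop':(376,225),'green':(262,271),'brown':(325,286),'fl':(172,107),'fr':(399,111),'nl':(164,236),'nr':(401,243),'pan':(222,150),'mill':(282,137),'teal':(122,169)}
W={k:world('top','t0',*p) for k,p in pts.items()}
for k in W:print(k,W[k].round())
hob={'mains':(-125,225),'L':(-125,85),'Rz':(-125,-15),'start':(-125,-135),'stop':(-125,-225)}
A=np.array([hob[k] for k in hob],float);B=np.array([W[k][:2] for k in hob])
a=A-A.mean(0);b=B-B.mean(0)
th=np.arctan2((a[:,0]*b[:,1]-a[:,1]*b[:,0]).sum(),(a*b).sum());c,s=np.cos(th),np.sin(th);M=np.array([[c,-s],[s,c]])
t=B.mean(0)-M@A.mean(0);print('th',th,'t',t,'res',(B-A@M.T-t).round(1).tolist())
for n,p in {'mains':(-103,225),'L':(-107,85),'start':(-125,-135)}.items():print(n,(M@p+t).round(1))
for k in('fl','fr','nl','nr','green','brown','mill','pan'):print(k,(M.T@(W[k][:2]-t)).round())
s=r.sense();print(R.from_rotvec(s['eef_rot']).as_matrix().round(3))
E
python3 m.py
```

```text
mains [525. 238.  69.]
L [518.  98.  71.]
Rz [512.  -0.  70.]
start [ 503. -121.   82.]
stop [ 498. -206.   83.]
green [401.  62. 114.]
brown [368. -68. 163.]
fl [820. 284.  60.]
fr [ 786. -295.   61.]
nl [488. 299.  59.]
nr [ 455. -268.   61.]
pan [699. 155.  63.]
mill [689.   9. 175.]
teal [637. 374. 145.]
th -0.061331228196646465 t [636.61204859   7.19445808] res [[-1.1, -1.0], [0.6, -1.7], [1.5, 0.0], [-0.8, -0.9], [-0.2, 3.5]]
mains [547.6 238.1]
L [535.   98.6]
start [ 503.6 -119.9]
fl [166. 287.]
fr [ 167. -292.]
nl [-166.  282.]
nr [-164. -286.]
green [-239.   41.]
brown [-263.  -91.]
mill [52.  5.]
pan [ 53. 151.]
[[-0.976  0.22  -0.   ]
 [ 0.22   0.976 -0.002]
 [-0.    -0.002 -1.   ]]
```

>>> {"method": "move_arm", "body": {
  "commands": [
    [0.6, -0.725, 0, 0, 0, 0.34, 1],
    [0.6, -0.725, 0, 0, 0, 0.34, 1],
    [0.6, -0.725, 0, 0, 0, 0.34, 1],
    [0.6, -0.725, 0, 0, 0, 0.34, 1],
    [0.6, -0.725, 0, 0, 0, 0, 1],
    [0.6, -0.725, 0, 0, 0, 0, 1],
    [0.6, -0.725, 0, 0, 0, 0, 1],
    [0.6, -0.725, 0, 0, 0, 0, 1]
  ],
  "grip_force": 40
}}

```text
clock: 0.77
eef_pos: [352.2, 473.4, 253.0]
eef_rot: [-0.092, -3.14, 0.001]
contact_force: [0.6, 0.4, 0.4]
width: -0.0
finger_force: 0.0
```

>>> {"method": "move_arm", "body": {
  "commands": [
    [0.6, -0.725, 0, 0, 0, 0, 1],
    [0.6, -0.725, 0, 0, 0, 0, 1],
    [0.6, -0.725, 0, 0, 0, 0, 1],
    [0.6, -0.725, 0, 0, 0, 0, 1],
    [0.6, -0.725, 0, 0, 0, 0, 1],
    [0.6, -0.725, 0, 0, 0, 0, 1],
    [0.6, -0.725, -0.5, 0, 0, 0, 1],
    [0.6, -0.725, -0.5, 0, 0, 0, 1]
  ]
}}

```text
clock: 1.43
eef_pos: [544.1, 243.4, 214.8]
eef_rot: [0.092, 3.138, 0.002]
contact_force: [-0.2, 0.5, 0.1]
width: -0.002
finger_force: 0.0
```

>>> {"method": "move_arm", "body": {
  "commands": [
    [0.1, -0.125, -0.6, 0, 0, 0, 1],
    [0, 0, -0.6, 0, 0, 0, 1],
    [0, 0, -0.6, 0, 0, 0, 1],
    [0, 0, -0.3, 0, 0, 0, 1],
    [0, 0, 0, 0, 0, 0, 1],
    [0, 0, 0, 0, 0, 0, 1],
    [0, 0, 0, 0, 0, 0, 1],
    [0, 0, 0, 0, 0, 0, 1]
  ]
}}

```text
clock: 2.1
eef_pos: [547.3, 240.4, 131.8]
eef_rot: [0.091, 3.138, 0.002]
contact_force: [-0.8, 0.3, -0.4]
width: -0.004
finger_force: 0.0
```

```bash
python3 - <<'E'
from h import *
print(r.sense()['eef_pos'])
a,_=snap('wrist','w1');b,_=snap('top','t1')
c=cv2.resize(b[150:280,120:300],None,fx=3,fy=3,interpolation=cv2.INTER_CUBIC)
o=np.zeros((390,512+540,3),np.uint8);o[:384,:512]=a;o[:390,512:]=c
cv2.imwrite('pics/m1.png',cv2.resize(o,(800,297))[:,:,::-1])
E
```

```text
[547.30853747 240.35480726 131.75144239]
```

View pics/m1.png

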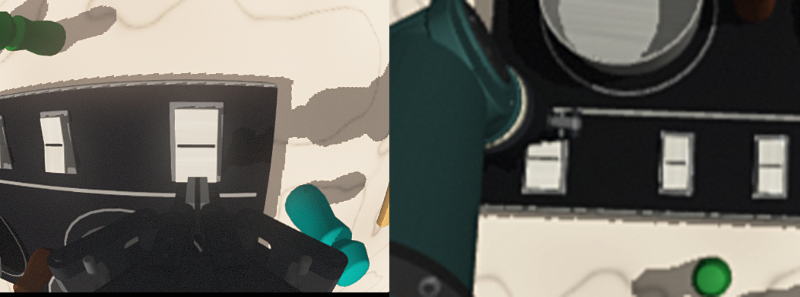

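>>> {"method": "move_arm", "body": {
  "commands": [
    [0, -0.04, -0.3, 0, 0, 0, 1],
    [0, 0, -0.3, 0, 0, 0, 1],
    [0, 0, -0.1, 0, 0, 0, 1],
    [0, 0, -0.1, 0, 0, 0, 1],
    [0, 0, -0.1, 0, 0, 0, 1],
    [0, 0, -0.1, 0, 0, 0, 1],
    [0, 0, 0, 0, 0, 0, 1],
    [0, 0, 0, 0, 0, 0, 1]
  ]
}}

```text
clock: 2.87
eef_pos: [547.0, 237.3, 91.6]
eef_rot: [0.093, 3.14, -0.001]
contact_force: [-1.7, -2.5, 12.1]
width: -0.002
finger_force: 5.9
```

>>> {"method": "move_arm", "body": {
  "commands": [
    [0, 0, -0.025, 0, 0, 0, 1],
    [0, 0, 0, 0, 0, 0, 1],
    [0, 0, 0, 0, 0, 0, 1],
    [0, 0, 0.5, 0, 0, 0, 1],
    [0, 0, 0.5, 0, 0, 0, 1],
    [0, -0.5, 0, 0, 0, 0, 1],
    [0, -0.5, 0, 0, 0, 0, 1],
    [0, 0, 0, 0, 0, 0, 1]
  ]
}}

```text
clock: 3.53
eef_pos: [546.4, 193.0, 129.3]
eef_rot: [-0.1, -3.139, 0.005]
contact_force: [-0.1, -1.0, -0.4]
width: 0.0
finger_force: 0.0
```

```bash
python3 - <<'E'
from h import *
s=r.sense();print(s['eef_pos'],s['contact_force'])
a,d=snap('wrist','w2');
cv2.imwrite('pics/m2.png',cv2.resize(a[80:280],None,fx=1.56,fy=1.56)[:,:,::-1])
E
```

```text
[546.35240611 193.01625932 129.27949927] [-0.14995961 -1.01159884 -0.40937904]
```

View pics/m2.png

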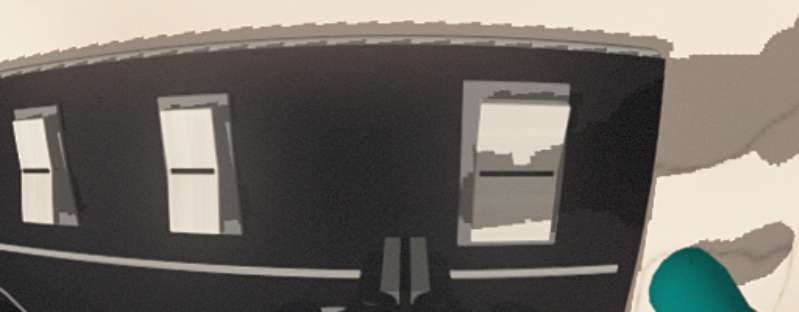

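>>> {"method": "move_arm", "body": {
  "commands": [
    [-0.07, -0.6, 0, 0, 0, 0, 1],
    [-0.07, -0.6, 0, 0, 0, 0, 1],
    [-0.07, -0.6, 0, 0, 0, 0, 1],
    [-0.07, -0.55, 0, 0, 0, 0, 1],
    [0, 0, 0, 0, 0, 0, 1],
    [0, 0, 0, 0, 0, 0, 1],
    [0, 0, 0, 0, 0, 0, 1],
    [0, 0, 0, 0, 0, 0, 1]
  ]
}}

```text
clock: 4.25
eef_pos: [535.6, 106.1, 129.1]
eef_rot: [0.088, 3.14, 0.002]
contact_force: [0.1, -0.8, 0.4]
width: -0.0
finger_force: 0.0
```

```bash
python3 - <<'E'
from h import *
from scipy.spatial.transform import Rotation as R
s=r.sense();a,d=snap('wrist','w3')
c=r.calibration('wrist');K=np.array(c['mtx']);T=np.array(c['T_tool_cam'])
v,u=np.mgrid[:384,:512].astype(float);x=(u-K[0,2])/K[0,0];y=(v-K[1,2])/K[1,1];q=np.hypot(x,y)+1e-9
t=np.tan(q)/q; P=np.stack([x*t*d,-y*t*d,-d],-1)
P=P@T[:3,:3].T+T[:3,3];P=P@R.from_rotvec(s['eef_rot']).as_matrix().T+s['eef_pos']
th=-.0613;M=np.array([[np.cos(th),-np.sin(th)],[np.sin(th),np.cos(th)]])
H=(P[...,:2]-[636.6,7.2])@M
print(s['eef_pos'],(M.T@(s['eef_pos'][:2]-[636.6,7.2])))
ok=(d>0)&(q<1.4)
for n,yy in(('mains',225),('L',85),('R',-15)):
  row=[]
  for xx in range(-165,-84,5):
    m=ok&(abs(H[...,0]-xx)<2.5)&(abs(H[...,1]-yy)<5)
    row.append(round(float(np.median(P[m][:,2])),1) if m.sum()>2 else None)
  print(n,row)
for n,yy in(('mains',225),('L',85),('R',-15)):
  m=ok&(abs(H[...,0]+140)<5)&(abs(H[...,1]-yy)<40)&(P[...,2]>66.5)&(P[...,2]<90)
  if m.any(): print(n,np.percentile(H[m][:,1],[1,99]).round(1))
cv2.imwrite('pics/m3.png',cv2.resize(a[80:280],None,fx=1.56,fy=1.56)[:,:,::-1])
E
```

```text
[535.56035348 106.13101292 129.11970545] [-106.91054186   92.55534304]
mains [59.3, 59.7, 62.5, 77.2, 75.9, 74.3, 72.8, 71.1, 69.7, 68.9, 68.8, 68.8, 68.7, 68.6, 68.5, 68.5, 61.2]
L [59.3, 59.1, 62.0, 68.6, 69.4, 69.1, 68.9, 69.3, 189.8, 163.2, 132.1, 73.0, 74.5, 154.1, 153.3, None, None]
R [59.3, 59.4, 61.8, 68.4, 69.1, 68.8, 69.0, 68.9, 68.9, 70.0, 71.6, 73.0, 74.3, 75.8, 76.3, 59.8, 59.3]
mains [206.5 241.7]
L [72.2 97.8]
R [-27.3  -1.7]
```

View pics/m3.png

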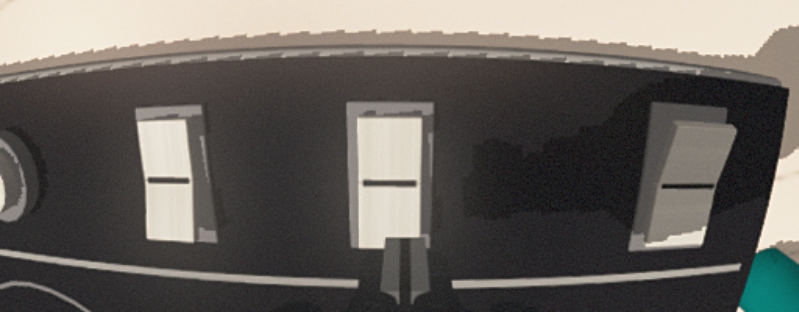

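Depth confirms that mains is fully on: its far half is level at 68.6 mm and its near end is raised to 77. Next is the left zone rocker, which needs a 7 mm correction in y.

>>> {"method": "move_arm", "body": {
  "commands": [
    [0, -0.18, -0.2, 0, 0, 0, 1],
    [0, 0, -0.3, 0, 0, 0, 1],
    [0, 0, -0.1, 0, 0, 0, 1],
    [0, 0, -0.1, 0, 0, 0, 1],
    [0, 0, -0.1, 0, 0, 0, 1],
    [0, 0, -0.1, 0, 0, 0, 1],
    [0, 0, -0.05, 0, 0, 0, 1],
    [0, 0, 0, 0, 0, 0, 1]
  ]
}}

```text
clock: 4.97
eef_pos: [536.4, 96.8, 91.6]
eef_rot: [0.092, 3.138, 0.001]
contact_force: [2.3, -0.7, 1.2]
width: -0.0
finger_force: 1.2
```

>>> {"method": "move_arm", "body": {
  "commands": [
    [0, 0, -0.03, 0, 0, 0, 1],
    [0, 0, 0, 0, 0, 0, 1],
    [0, 0, -0.02, 0, 0, 0, 1],
    [0, 0, 0, 0, 0, 0, 1],
    [0, 0, 0, 0, 0, 0, 1],
    [0, 0, 0, 0, 0, 0, 1],
    [0, 0, 0, 0, 0, 0, 1],
    [0, 0, 0, 0, 0, 0, 1]
  ]
}}

```text
clock: 5.63
eef_pos: [536.4, 96.9, 91.4]
eef_rot: [0.092, 3.137, 0.001]
contact_force: [-2.6, -0.9, 17.9]
width: -0.002
finger_force: 8.9
```

>>> {"method": "move_arm", "body": {
  "commands": [
    [0, 0, 0.5, 0, 0, 0, 1],
    [0, 0, 0.5, 0, 0, 0, 1],
    [-0.1, -0.6, 0.1, 0, 0, 0, 1],
    [-0.1, -0.8, 0, 0, 0, 0, 1],
    [-0.1, -0.8, 0, 0, 0, 0, 1],
    [0, 0, 0, 0, 0, 0, 1],
    [0, 0, 0, 0, 0, 0, 1],
    [0, 0, 0, 0, 0, 0, 1]
  ]
}}

```text
clock: 6.3
eef_pos: [523.0, 9.2, 133.1]
eef_rot: [-0.092, -3.14, -0.001]
contact_force: [0.4, 0.3, -0.7]
width: 0.004
finger_force: 0.0
```

>>> {"method": "move_arm", "body": {
  "commands": [
    [-0.1, -0.8, 0, 0, 0, 0, 1],
    [-0.1, -0.8, 0, 0, 0, 0, 1],
    [-0.1, -0.8, 0, 0, 0, 0, 1],
    [-0.1, -0.8, 0, 0, 0, 0, 1],
    [-0.1, 0, 0, 0, 0, 0, 1],
    [0, 0, 0, 0, 0, 0, 1],
    [0, 0, 0, 0, 0, 0, 1],
    [0, 0, 0, 0, 0, 0, 1]
  ]
}}

```text
clock: 6.97
eef_pos: [504.0, -116.8, 133.1]
eef_rot: [0.086, 3.14, 0.002]
contact_force: [0.2, 0.8, 0.4]
width: 0.003
finger_force: 0.0
```

```bash
cat > w.py <<'E'
from h import *
from scipy.spatial.transform import Rotation as R
s=r.sense();a,d=snap('wrist','w4')
c=r.calibration('wrist');K=np.array(c['mtx']);T=np.array(c['T_tool_cam'])
v,u=np.mgrid[:384,:512].astype(float);x=(u-K[0,2])/K[0,0];y=(v-K[1,2])/K[1,1];q=np.hypot(x,y)+1e-9
t=np.tan(q)/q; P=np.stack([x*t*d,-y*t*d,-d],-1)
P=P@T[:3,:3].T+T[:3,3];P=P@R.from_rotvec(s['eef_rot']).as_matrix().T+s['eef_pos']
th=-.0613;M=np.array([[np.cos(th),-np.sin(th)],[np.sin(th),np.cos(th)]])
H=(P[...,:2]-[636.6,7.2])@M
print(s['eef_pos'],(M.T@(s['eef_pos'][:2]-[636.6,7.2])),s['contact_force'])
ok=(d>0)&(q<1.4)
for n,yy in(('mains',225),('L',85),('R',-15),('start',-135)):
  row=[]
  for xx in range(-165,-84,5):
    m=ok&(abs(H[...,0]-xx)<2.5)&(abs(H[...,1]-yy)<5)
    row.append(round(float(np.median(P[m][:,2])),1) if m.sum()>2 else None)
  print(n,row)
cv2.imwrite('pics/m4.png',cv2.resize(a[80:280],None,fx=1.56,fy=1.56)[:,:,::-1])
E
python3 w.py
```

```text
[ 503.95198873 -116.76452598  133.11876899] [-124.80459704 -131.85792033] [0.2021994  0.8311619  0.43164872]
mains [None, None, None, None, None, None, None, None, None, None, None, None, None, None, None, None, None]
L [59.1, 59.0, 61.3, 61.9, 61.4, 73.6, 72.6, 70.8, 69.6, 68.6, 68.3, 68.6, 68.7, 68.4, 68.4, 61.4, 59.0]
R [59.4, 59.0, 61.8, 68.5, 68.7, 68.8, 68.8, 68.7, 68.8, 69.8, 71.3, 72.7, 74.2, 75.8, None, 59.2, 59.3]
start [59.3, 59.1, 59.2, 64.2, 72.2, 180.4, 188.5, 147.7, 147.6, 157.0, 157.7, None, None, None, None, None, None]
```

View pics/m4.png

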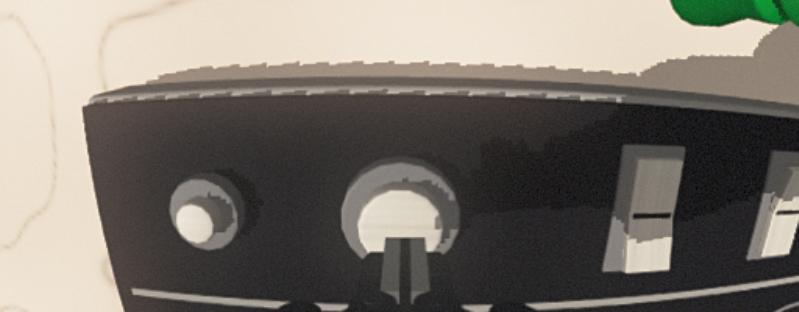

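The left zone rocker is on (far half level) and the right one is still off. The fingers are over the start button, 3 mm off in y.

>>> {"method": "move_arm", "body": {
  "commands": [
    [0, -0.08, -0.3, 0, 0, 0, 1],
    [0, 0, -0.3, 0, 0, 0, 1],
    [0, 0, -0.1, 0, 0, 0, 1],
    [0, 0, -0.1, 0, 0, 0, 1],
    [0, 0, -0.08, 0, 0, 0, 1],
    [0, 0, -0.03, 0, 0, 0, 1],
    [0, 0, 0, 0, 0, 0, 1],
    [0, 0, 0, 0, 0, 0, 1]
  ]
}}

```text
clock: 7.68
eef_pos: [503.2, -120.7, 98.0]
eef_rot: [-0.089, -3.14, -0.002]
contact_force: [-2.6, 4.2, 10.5]
width: 0.004
finger_force: 5.4
```

>>> {"method": "move_arm", "body": {
  "commands": [
    [0, 0, -0.03, 0, 0, 0, 1],
    [0, 0, 0, 0, 0, 0, 1],
    [0, 0, 0, 0, 0, 0, 1],
    [0, 0, 0, 0, 0, 0, 1],
    [0, 0, 0.4, 0, 0, 0, 1],
    [0, 0, 0.8, 0, 0, 0, 1],
    [0, 0, 0.8, 0, 0, 0, 1],
    [0, 0, 0.8, 0, 0, 0, 1]
  ]
}}

```text
clock: 8.35
eef_pos: [503.1, -122.1, 209.0]
eef_rot: [-0.091, -3.14, 0.0]
contact_force: [0.3, -0.4, 0.1]
width: 0.001
finger_force: 0.0
```

>>> {"method": "move_arm", "body": {
  "commands": [
    [0, 0, 0.5, 0, 0, 0, 1],
    [0, 0, 0, 0, 0, 0, 1],
    [0, 0, 0, 0, 0, 0, 1],
    [0, 0, 0, 0, 0, 0, 1],
    [0, 0, 0, 0, 0, 0, 1],
    [0, 0, 0, 0, 0, 0, 1],
    [0, 0, 0, 0, 0, 0, 1],
    [0, 0, 0, 0, 0, 0, 1]
  ]
}}

```text
clock: 9.02
eef_pos: [502.8, -122.3, 226.7]
eef_rot: [-0.092, -3.139, -0.0]
contact_force: [-0.8, 0.1, -0.2]
width: -0.001
finger_force: 0.0
```

```bash
python3 w.py
```

```text
[ 502.79594401 -122.34624142  226.7358665 ] [-125.6165255  -137.49997304] [-0.82037372  0.138064   -0.22460865]
mains [None, None, None, None, None, None, None, None, None, None, None, None, None, None, None, None, None]
L [58.9, 59.1, 61.3, 63.1, 75.7, 74.2, 72.6, 71.2, 69.8, 69.0, 68.7, 68.6, 68.6, 68.3, 68.9, 59.6, 58.9]
R [59.3, 59.1, 61.7, 68.0, 68.9, 68.8, 68.8, 68.6, 69.0, 69.6, 71.4, 73.0, 74.4, 76.0, 75.1, 59.8, 59.2]
start [59.3, 59.2, 59.3, 60.7, 287.6, 264.1, 281.7, 241.5, 241.4, 242.0, 82.4, 81.0, 71.0, 71.1, 59.2, 59.1, 59.0]
```

```bash
python3 -c "
from plant import r
print(r.close_job())"
```

```text
the job is handed in; nothing more can be done
None
```

The job is handed in: mains and the left zone rocker (the saucepan's side) are on, and the start button was pressed fully in and released. I saw no contact with the right rocker, stop button, saucepan, bowl or mill; the hand-in returned no verdict.

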